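# Load and close the bench incubator

### The arm

A 6-joint arm with a two-finger parallel gripper is mounted at the origin on the work surface. World frame = base frame: x ahead of the robot, y to its left, z up, the work surface at z = 0. Lengths are in m, angles in rad, forces in N, time in s.
With the tool pointing down it reaches from about 0.35 to 0.8 m from the base axis. Payload 7.3 kg.
Tool frame: the origin (TCP) lies between the finger pads; the fingertips stand 25 mm ahead of it and the grasp point (between the pads) lies 6 mm ahead of it (r.tip_extent is the distance from the TCP to the fingertips, in m); z points along the fingers, y is the line along which they close (so a half turn about z gives the same grasp; the last joint's range is limited). The gripper opens to 85 mm and grips with 20 to 120 N. Pads are 22 mm wide; open, the fingers measure 114 mm over their backs; the gripper's body (76 mm by 85 mm) begins 54 mm behind the grasp point. The pads swing forward as they close: fully open they stand 13 mm farther back than shut.
Start: joints at [-1.4, 0.342, 1.524, -0, 1.275, -0.146], TCP at [0.164, -0.499, 0.256] pointing down, gripper open.
Joint ranges: [-2.53, 2.53], [-0.77, 2.02], [0.04, 2.7], [-1, 4.14], [0.28, 2.66], [-3.11, 3.11]. Speed limits (rad/s): [2.57, 2.57, 3.14, 3.14, 3.14, 3.14].

### API

Orientations are given as a unit quaternion [x, y, z, w].
In Python, from workcell import r, command_gripper, optics gives the robot as it stands. The module is installed in compiled form; this text tells all that it offers. Calls block until the motion is done:
- r.reach(position, orientation): joint-space move of the TCP to a pose.
- r.move_straight(position, orientation=None, speed=0.15, max_force=None): straight line of the TCP; orientation=None keeps the orientation; speed is the mean speed in m/s. With max_force (N) it stops when the force on the tool has changed by that much, and returns True; else False.
- r.movej(angles): joint-space move.
- command_gripper(opening, force=None): finger opening in m; force is the grip in N (None keeps the last); returns when the fingers have stopped.
- r.hold(seconds).
- r.solve_ik(position, orientation): joint angles nearest the present ones, or None.
- r.read_state(): the state.
- optics.get_image(name): name is "scene" or "top" or "wrist"; returns (picture, depth): 480x640x3 uint8, red, green, blue; 480x640 float32, m along the optical axis (not along the pixel's ray), 0 where there is no reading.
- optics.camera_model(name): a dict with "K" (3x3 intrinsics, pixels), "k1" (the pictures are not rectified: a ray, as slopes to the right and down, at radius r is drawn at 1 + k1 r^2 times it, then the intrinsics apply), "R" (3x3) and "t" (3): a world point X has camera coordinates R X + t; the wrist camera has in their place "tool_from_camera" (4x4, takes a point from camera to tool coordinates, whose origin is the TCP and whose axes are the flange's). Camera axes: x right, y down, z forward; pixel columns grow to the right and rows downward; lengths in m; the calibration is good to about 2 mm. A picture is of the moment at which its call begins: read the wrist's pose just before it. camera_model takes no time and is no camera call.
A pose or a line that the arm cannot do raises r.PlanningError and nothing moves.
- r.finish_job(): hands the job in; it is judged then, once.
The state is a dict: "time_s": time; "joint_positions": joint angles; "dq": joint speeds; "tau": joint torques, N m; "eef_pos": TCP position; "eef_rot": TCP orientation; "contact_force": force on the tool from outside, world axes, zero at the start; "torque": the same for the moment, N m; "grip_width": finger opening in m; "grip_force": force on a finger pad.
Only numpy, scipy, OpenCV 4.12 (cv2) and the standard library are available. Lean on these libraries where they do the work, as an engineer would, in place of code of your own. Each camera call takes 0.05 s, during which the arm holds its last target. There are 200 camera calls.

### The job

Load the bench incubator: stand every sample jar upright in a chamber of its own, put a lid on each chamber that holds a jar and press the lid down until it is fully home. Also lay the flat cover plate in the sensor bay and press it down until it sits level and flush. Never tip a jar over, and leave the other things on the bench where they are; a spare lid may stay on the bench.

Things in the scene. Friction and masses are not known exactly. Their poses are not given: they have to be found in the camera images.
- incubator: white fixed bench incubator, 120 (x) by 390 (y) by 64 mm high; origin: centre of underside. Along own y its top has 3 round chambers (y = 140, 45, -50 mm) and a rectangular sensor bay (y = -145). Each chamber: a mouth 62 mm wide, 14 mm deep, holding a rubber seal ring 43 mm wide inside; below it a well 40 mm wide, its floor 32 mm above the bench
- cover: flat aluminium cover plate of the sensor bay, 80 (x) by 60 (y) by 10 mm thick, with a straight grip bar on top: 44 mm long along its own x, 10 mm wide, its top 26 mm above the plate's underside; 0.1 kg. Origin at the centre of the underside, z up. The same either way round (half turn).
- bay (a point): centre of the sensor bay's mouth in the incubator's top face. The bay is 85 (incubator's x) by 65 mm (its y), 14 mm deep, chamfered. Two stiff friction clips in it first hold the plate 6 mm proud (underside 4 mm below the mouth); pressed home, its underside lies 10 mm below the mouth, its upper face flush with the incubator's top
- lid0: round black plastic lid: an upside-down cup, 58 mm outside diameter, 40 mm high, wall 4 mm, flat 5 mm roof, open below (inside 50 mm wide, 35 mm deep); about 0.05 kg. Origin at the centre of its open lower edge, z up towards the roof. The three lids are alike and fit any chamber.
- jar0: small closed sample jar of glass with a white screw cap, 30 mm diameter, 54 mm high, about 0.04 kg; origin at the centre of its underside, z up. Two or three jars are present (an absent one reads None). Standing in a well its top is 22 mm above the incubator's top face.
- chamber0 (a point): centre of a chamber's round mouth, in the incubator's top face (64 mm above the bench). A lid laid in squarely rests on the seal ring with its lower edge about 4 mm below the mouth; pressed fully home the edge is 10 mm below it, the roof 30 mm above it.
- seal0 (a joint): how far the seal ring in chamber 0 is pushed down, m: 0 to 0.001 at the start, 0.006 fully down. It slides with about 10 N of friction and stays where it is left.
- lid1: round black plastic lid: an upside-down cup, 58 mm outside diameter, 40 mm high, wall 4 mm, flat 5 mm roof, open below (inside 50 mm wide, 35 mm deep); about 0.05 kg. Origin at the centre of its open lower edge, z up towards the roof. The three lids are alike and fit any chamber.
- jar1: small closed sample jar of glass with a white screw cap, 30 mm diameter, 54 mm high, about 0.04 kg; origin at the centre of its underside, z up. Two or three jars are present (an absent one reads None). Standing in a well its top is 22 mm above the incubator's top face.
- chamber1 (a point): centre of a chamber's round mouth, in the incubator's top face (64 mm above the bench). A lid laid in squarely rests on the seal ring with its lower edge about 4 mm below the mouth; pressed fully home the edge is 10 mm below it, the roof 30 mm above it.
- seal1 (a joint): how far the seal ring in chamber 1 is pushed down, m: 0 to 0.001 at the start, 0.006 fully down. It slides with about 10 N of friction and stays where it is left.
- lid2: round black plastic lid: an upside-down cup, 58 mm outside diameter, 40 mm high, wall 4 mm, flat 5 mm roof, open below (inside 50 mm wide, 35 mm deep); about 0.05 kg. Origin at the centre of its open lower edge, z up towards the roof. The three lids are alike and fit any chamber.
- jar2: small closed sample jar of glass with a white screw cap, 30 mm diameter, 54 mm high, about 0.04 kg; origin at the centre of its underside, z up. Two or three jars are present (an absent one reads None). Standing in a well its top is 22 mm above the incubator's top face.
- chamber2 (a point): centre of a chamber's round mouth, in the incubator's top face (64 mm above the bench). A lid laid in squarely rests on the seal ring with its lower edge about 4 mm below the mouth; pressed fully home the edge is 10 mm below it, the roof 30 mm above it.
- seal2 (a joint): how far the seal ring in chamber 2 is pushed down, m: 0 to 0.001 at the start, 0.006 fully down. It slides with about 10 N of friction and stays where it is left.
- clip_near (a joint): how far the clip at the bay's -x end (29 mm from its centre) is pushed down, m: 0 to 0.001 at the start, 0.006 fully down; about 6 N of friction, stays where it is left.
- clip_far (a joint): how far the clip at the bay's +x end (29 mm from its centre) is pushed down, m: 0 to 0.001 at the start, 0.006 fully down; about 6 N of friction, stays where it is left.
- dish: closed clear culture dish, 58 mm diameter, 15 mm high; a bystander, to be left alone. Origin at the underside.
- tape: roll of paper tape lying flat, 44 mm diameter, 16 mm high; a bystander, to be left alone. Origin at the underside.
- pen: marker pen lying on the bench, 120 mm long, 12 mm thick; origin 22 mm from its middle; a bystander, to be left alone. Origin at the underside.
- timer: square white lab timer, 60 by 60 by 18 mm; a bystander, to be left alone. Origin at the underside.
- reagent: amber reagent bottle, 56 mm diameter, 120 mm high; a bystander, to be left alone. Origin at the underside.
- forceps: steel forceps lying flat, 115 by 14 by 6 mm; a bystander, to be left alone. Origin at the underside.
There are look-alikes about, which are no part of the job. What is shaped like the lid0 but blue is not meant. What is shaped like the jar2 but blue or red is not meant.

How it is judged:
At the end, for the whole second after the job is handed in: Each jar upright in its own well (9 mm); its chamber has a level lid, pressed home over it, seal down over 4.5 mm, lid edge under 56.7 mm above the incubator's underside. Cover in the bay within 6 mm, level within 0.035 rad, both clips down over 4.5 mm, underside under 56.7 mm. All at rest (angle between each of jar0, jar1, jar2's own z axis and vertical below 0.15 rad and z of each of jar0, jar1, jar2 in the frame of incubator below 0.036 m and ((horizontal distance between jar0 and chamber0 below 0.009 m and value of joint seal0 above 0.0045 m) or (horizontal distance between jar0 and chamber1 below 0.009 m and value of joint seal1 above 0.0045 m) or (horizontal distance between jar0 and chamber2 below 0.009 m and value of joint seal2 above 0.0045 m)) and ((horizontal distance between lid0 and jar0 below 0.015 m and angle between lid0's own z axis and vertical below 0.06 rad and z of lid0 in the frame of incubator below 0.0567 m and linear speed of lid0 below 0.02 m/s) or (horizontal distance between lid1 and jar0 below 0.015 m and angle between lid1's own z axis and vertical below 0.06 rad and z of lid1 in the frame of incubator below 0.0567 m and linear speed of lid1 below 0.02 m/s) or (horizontal distance between lid2 and jar0 below 0.015 m and angle between lid2's own z axis and vertical below 0.06 rad and z of lid2 in the frame of incubator below 0.0567 m and linear speed of lid2 below 0.02 m/s)) and linear speed of each of jar0, jar1, jar2, cover below 0.02 m/s and ((horizontal distance between jar1 and chamber0 below 0.009 m and value of joint seal0 above 0.0045 m) or (horizontal distance between jar1 and chamber1 below 0.009 m and value of joint seal1 above 0.0045 m) or (horizontal distance between jar1 and chamber2 below 0.009 m and value of joint seal2 above 0.0045 m)) and ((horizontal distance between lid0 and jar1 below 0.015 m and angle between lid0's own z axis and vertical below 0.06 rad and z of lid0 in the frame of incubator below 0.0567 m and linear speed of lid0 below 0.02 m/s) or (horizontal distance between lid1 and jar1 below 0.015 m and angle between lid1's own z axis and vertical below 0.06 rad and z of lid1 in the frame of incubator below 0.0567 m and linear speed of lid1 below 0.02 m/s) or (horizontal distance between lid2 and jar1 below 0.015 m and angle between lid2's own z axis and vertical below 0.06 rad and z of lid2 in the frame of incubator below 0.0567 m and linear speed of lid2 below 0.02 m/s)) and ((horizontal distance between jar2 and chamber0 below 0.009 m and value of joint seal0 above 0.0045 m) or (horizontal distance between jar2 and chamber1 below 0.009 m and value of joint seal1 above 0.0045 m) or (horizontal distance between jar2 and chamber2 below 0.009 m and value of joint seal2 above 0.0045 m)) and ((horizontal distance between lid0 and jar2 below 0.015 m and angle between lid0's own z axis and vertical below 0.06 rad and z of lid0 in the frame of incubator below 0.0567 m and linear speed of lid0 below 0.02 m/s) or (horizontal distance between lid1 and jar2 below 0.015 m and angle between lid1's own z axis and vertical below 0.06 rad and z of lid1 in the frame of incubator below 0.0567 m and linear speed of lid1 below 0.02 m/s) or (horizontal distance between lid2 and jar2 below 0.015 m and angle between lid2's own z axis and vertical below 0.06 rad and z of lid2 in the frame of incubator below 0.0567 m and linear speed of lid2 below 0.02 m/s)) and value of joint each of clip_near, clip_far above 0.0045 m and horizontal distance between cover and bay below 0.006 m and angle between cover's own z axis and vertical below 0.035 rad and z of cover in the frame of incubator below 0.0567 m); the robot touches nothing.
It fails at once if a jar is tipped over (angle between any of jar0, jar1, jar2's own z axis and vertical above 0.8 rad).
It fails at once if a bystander is moved more than 4 cm (distance of any of dish, tape, pen, timer, reagent, forceps from where it was at the start of the episode above 0.04 m).
Of jar0, jar1, jar2 only 2 to 3 are there at a start; the rules pass over those that are not, and their reading is None.
At some moment in a run one of lid0, lid1, lid2, cover may be knocked a few centimetres aside while the robot is not near it.
It also fails if it takes over 210 s, if anything falls off the work surface, if the arm or the gripper's body presses on something with over 40 N, if the wrist force passes 120 N, or if a joint passes its speed limit or range.

## Working session

There is one attempt and no reset: what is moved stays moved. The work goes in short steps, each a Python script; the robot and the scene stay as the last script left them, time stands still between calls to the robot, and variables do not carry over. Pictures are saved under pics/ and viewed, at most 14 in all, crops included, and the job is handed in when it is done.

```bash
mkdir -p pics; ls; python3 - <<'E'
from workcell import r, optics
import cv2,numpy as np
for n in("scene","top"):
    im,d=optics.get_image(n); cv2.imwrite(f"pics/{n}0.png",im[:,:,::-1]); np.save(f"pics/{n}0.npy",d)
    m=optics.camera_model(n); print(n,{k:np.round(v,3).tolist() for k,v in m.items()})
print(optics.camera_model("wrist")); print(r.read_state())
E
```

```text
pics
scene {'K': [[459.841, 0.0, 322.083], [0.0, 459.841, 240.607], [0.0, 0.0, 1.0]], 'k1': -0.02, 'R': [[0.504, 0.864, 0.005], [0.509, -0.292, -0.81], [-0.698, 0.41, -0.587]], 't': [-0.253, -0.188, 1.339]}
top {'K': [[560.135, 0.0, 322.742], [0.0, 560.135, 241.904], [0.0, 0.0, 1.0]], 'k1': 0.048, 'R': [[0.005, -1.0, -0.022], [-0.99, -0.002, -0.141], [0.141, 0.022, -0.99]], 't': [-0.006, 0.543, 1.041]}
{'K': array([[410.28690259,   0.        , 321.85075996],
       [  0.        , 410.28690259, 244.78570847],
       [  0.        ,   0.        ,   1.        ]]), 'k1': -0.08095088476075879, 'tool_from_camera': array([[-9.83570603e-04, -9.46966735e-01, -3.21330102e-01,
         8.32890908e-02],
       [ 9.99999242e-01, -1.16957111e-03,  3.85818453e-04,
        -3.94721902e-04],
       [-7.41175647e-04, -3.21329479e-01,  9.46967168e-01,
        -1.16893621e-01],
       [ 0.00000000e+00,  0.00000000e+00,  0.00000000e+00,
         1.00000000e+00]])}
{'time_s': 0.1, 'joint_positions': array([-1.39997389e+00,  3.42647048e-01,  1.52490829e+00, -1.59866141e-05,
        1.27542049e+00, -1.46010101e-01]), 'dq': array([ 0.00164829, -0.00283649, -0.00317375, -0.00064843,  0.0001478 ,
        0.00022377]), 'tau': array([ 1.85298908e-03, -4.34445584e+01, -2.46491933e+01, -1.67108451e-04,
        4.67402555e-03,  8.42772209e-06]), 'eef_pos': array([ 0.16352434, -0.49854268,  0.25570316]), 'eef_rot': array([ 9.87477758e-01,  1.57756769e-01, -1.62246690e-05, -6.91439352e-04]), 'contact_force': array([ 0.1164185 ,  0.97238518, -0.38474148]), 'torque': array([ 0.03052237,  0.01864828, -0.0293249 ]), 'grip_force': 0.0, 'grip_width': 0.08531961605692354}
```

View pics/top0.png

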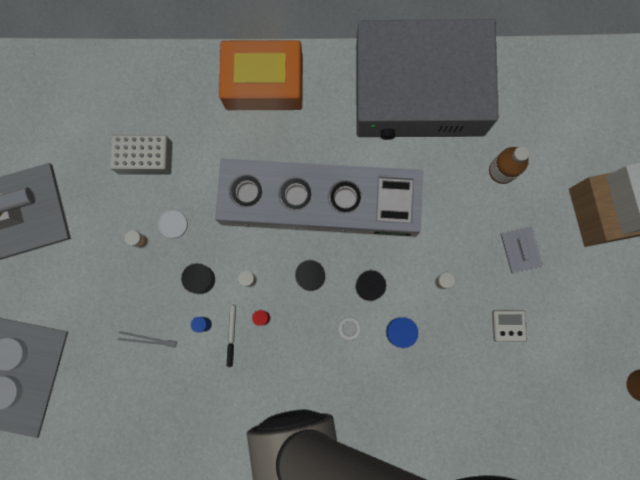

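View pics/scene0.png

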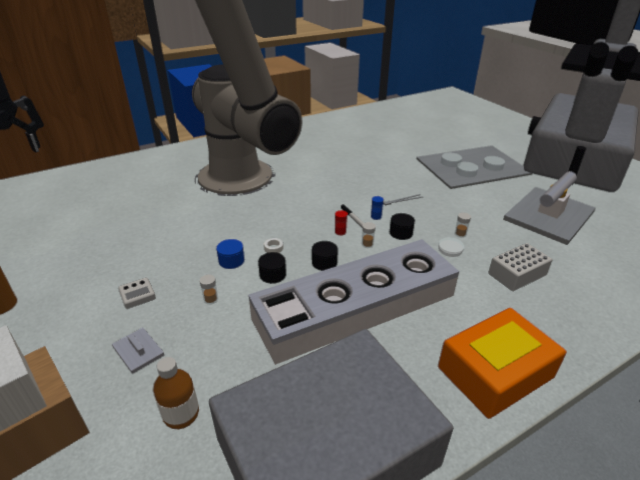

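The top view shows white-capped jars at (134,238), (246,279) and (446,281). The black lids are at (198,278), (310,275) and (371,285), and the cover at (521,250). The incubator chambers are at (246,190), (296,194) and (346,196), with the bay at (395,200). Look-alikes are the blue lid (402,332), blue jar (200,325) and red jar (260,317). The dish (172,224) and tape (349,328) are bystanders. The scene view shows the same layout.

```bash
cat > h.py <<'E'
import numpy as np, cv2
from scipy.spatial.transform import Rotation as Rot
from workcell import r, command_gripper, optics
def cloud(name, d=None, im=None, pose=None):
    "world xyz per pixel (480x640x3), and picture"
    m=optics.camera_model(name)
    if name=="wrist":
        s=r.read_state(); T=np.eye(4); T[:3,:3]=Rot.from_quat(s["eef_rot"]).as_matrix(); T[:3,3]=s["eef_pos"]
        W=T@m["tool_from_camera"]
    else:
        W=np.eye(4); W[:3,:3]=m["R"].T; W[:3,3]=-m["R"].T@m["t"]
    im,d=optics.get_image(name)
    v,u=np.mgrid[:480,:640].astype(float)
    a=(u-m["K"][0,2])/m["K"][0,0]; b=(v-m["K"][1,2])/m["K"][1,1]
    x,y=a.copy(),b.copy()
    for _ in range(6):
        f=1+m["k1"]*(x*x+y*y); x,y=a/f,b/f
    P=np.stack([x*d,y*d,d],-1)@W[:3,:3].T+W[:3,3]
    P[d<=0]=np.nan
    return P,im
def near(P,xy,rad,z0,z1):
    with np.errstate(invalid="ignore"):
        return (np.hypot(P[...,0]-xy[0],P[...,1]-xy[1])<rad)&(P[...,2]>z0)&(P[...,2]<z1)
def circ(P,xy,rad,z0,z1):
    "round top: centre (mid of enclosing circle), diameter, median height"
    p=P[near(P,xy,rad,z0,z1)]
    if len(p)<8: return None
    c,R=cv2.minEnclosingCircle(p[:,:2].astype(np.float32))
    return np.round([c[0],c[1],2*R,np.median(p[:,2]),*p[:,:2].mean(0),len(p)],4)
def rect(p):
    return cv2.minAreaRect((p[:,:2]*1000).astype(np.float32))
E
python3 - <<'E'
from h import *
P,im=cloud("top"); S,_=cloud("scene")
for n,(u,v),z0,z1,rad in [("jarA",(134,238),.046,.062,.03),("jarB",(246,279),.046,.062,.03),("jarC",(446,281),.046,.062,.03),
  ("lidA",(198,278),.033,.047,.045),("lidB",(310,275),.033,.047,.045),("lidC",(371,285),.033,.047,.045),("blue",(402,332),.033,.047,.045),
  ("dish",(172,224),.01,.02,.05)]:
    q=P[v,u]; print(n,np.round(q,3),circ(P,q[:2],rad,z0,z1),circ(S,q[:2],rad,z0,z1))
for Q in(P,S):
    q=P[250,521]; p=Q[near(Q,q[:2],.06,.006,.016)]; print("plate",len(p),rect(p),np.median(p[:,2]))
    p=Q[near(Q,q[:2],.06,.021,.032)]; print("bar",len(p),rect(p) if len(p) else 0,np.median(p[:,2]))
    c=P[194,320]; m=near(Q,c[:2],.26,.058,.070); n,l,st,ce=cv2.connectedComponentsWithStats(m.astype(np.uint8)); k=1+st[1:,4].argmax()
    p=Q[l==k]; print("inc",len(p),rect(p),np.median(p[:,2]))
print(np.round([P[300,100],P[400,600]],3))
E
```

```text
jarA [0.547 0.355 0.053] [5.498e-01 3.599e-01 3.150e-02 5.310e-02 5.490e-01 3.588e-01 2.020e+02] [5.450e-01 3.574e-01 3.270e-02 5.340e-02 5.477e-01 3.557e-01 9.800e+01]
jarB [0.47  0.14  0.051] [4.728e-01 1.414e-01 3.110e-02 5.320e-02 4.726e-01 1.407e-01 2.000e+02] [4.695e-01 1.400e-01 3.260e-02 5.380e-02 4.720e-01 1.389e-01 1.130e+02]
jarC [ 0.467 -0.235  0.054] [ 4.699e-01 -2.362e-01  3.220e-02  5.280e-02  4.696e-01 -2.361e-01
  2.250e+02] [ 4.667e-01 -2.370e-01  3.200e-02  5.390e-02  4.699e-01 -2.370e-01
  1.730e+02]
lidA [0.472 0.234 0.039] [4.728e-01 2.378e-01 5.960e-02 3.920e-02 4.727e-01 2.375e-01 7.410e+02] [4.711e-01 2.379e-01 6.040e-02 3.980e-02 4.737e-01 2.359e-01 3.070e+02]
lidB [0.479 0.02  0.039] [4.809e-01 2.090e-02 5.830e-02 3.950e-02 4.804e-01 2.060e-02 7.090e+02] [4.784e-01 2.170e-02 6.060e-02 4.000e-02 4.807e-01 1.840e-02 3.930e+02]
lidC [ 0.46  -0.097  0.039] [ 4.618e-01 -9.550e-02  5.790e-02  3.920e-02  4.614e-01 -9.570e-02
  7.180e+02] [ 4.589e-01 -9.730e-02  6.240e-02  4.030e-02  4.615e-01 -9.770e-02
  4.350e+02]
blue [ 0.373 -0.154  0.041] [ 3.707e-01 -1.552e-
[... 442 characters left out ...]
ar 148 ((533.2929077148438, -391.7104187011719), (46.16060256958008, 12.773439407348633), 13.23659896850586) 0.02485301840217613
inc 9388 ((631.3860473632812, 3.37945556640625), (389.83502197265625, 121.36669158935547), 86.58143615722656) 0.06295730029393387
plate 1085 ((530.1102905273438, -392.3246154785156), (83.28550720214844, 60.54603576660156), 12.16332721710205) 0.010017086155031829
bar 135 ((530.1679077148438, -393.0695495605469), (45.15388107299805, 10.931873321533203), 14.071232795715332) 0.025772426156872474
inc 7624 ((627.413818359375, 3.11260986328125), (391.2971496582031, 124.64701080322266), 86.49205017089844) 0.06364235001420937
[[ 0.432  0.435 -0.   ]
 [ 0.25  -0.526 -0.004]]
```

```bash
cat >> h.py <<'E'
def down(yaw): return (Rot.from_euler("z",yaw)*Rot.from_euler("x",np.pi)).as_quat()
def pick_yaw(x,y,z,yaw):
    "of yaw and yaw + half turn the one with the smaller joint travel"
    q0=r.read_state()["joint_positions"]; best=None
    for a in (yaw,yaw+np.pi):
        q=r.solve_ik([x,y,z],down(a))
        if q is not None:
            c=np.abs(np.array(q)-q0).max()+abs(q[5])*.3
            if best is None or c<best[0]: best=(c,a)
    return best[1]
def go(x,y,z,yaw):
    a=pick_yaw(x,y,z,yaw); r.reach([x,y,z],down(a)); return a
def hole(P,xy,zt,rad):
    "points of the top face at the rim of the hole about xy"
    m=near(P,xy,rad+.03,zt-.004,zt+.005).astype(np.uint8)
    reg=near(P,xy,rad+.012,-.1,zt+.005)&(m==0)
    n,l,st,_=cv2.connectedComponentsWithStats(cv2.morphologyEx(reg.astype(np.uint8),cv2.MORPH_CLOSE,np.ones((3,3))))
    h=(l==1+st[1:,4].argmax()).astype(np.uint8)
    return P[(cv2.dilate(h,np.ones((3,3)))>0)&(m>0)]
def lsq_circle(p):
    A=np.c_[2*p[:,:2],np.ones(len(p))]; b=(p[:,:2]**2).sum(1)
    for _ in range(4):
        s=np.linalg.lstsq(A,b,rcond=None)[0]; R=np.sqrt(s[2]+s[0]**2+s[1]**2)
        e=np.abs(np.hypot(*(p[:,:2]-s[:2]).T)-R); k=e<max(.0015,2*np.median(e)); p,A,b=p[k],A[k],b[k]
    return np.round([s[0],s[1],2*R,np.median(p[:,2]),len(p)],4)
E
python3 - <<'E'
from h import *
P,im=cloud("top"); cv2.imwrite("pics/crop1.png",cv2.resize(im[225:350,110:560,::-1],(800,222),interpolation=cv2.INTER_CUBIC))
print(r.tip_extent)
inc=np.array([.6294,.0032]); yaw=np.radians(-3.45); uy=np.array([-np.sin(yaw),np.cos(yaw)])
for i,o in enumerate((-.145,-.05,.045,.14)):
    c=inc+o*uy
    go(c[0],c[1],.23,yaw); Q,wi=cloud("wrist"); cv2.imwrite(f"pics/w{i}.png",wi[:,:,::-1]); np.save(f"pics/w{i}.npy",Q)
    zt=np.nanmedian(Q[near(Q,c,.08,.055,.072)][:,2])
    for nm,X,z in(("wrist",Q,zt),("top",P,.063)):
        p=hole(X,c,z,.031 if i else .05)
        print(i,np.round(c,4),nm,round(float(z),4), lsq_circle(p) if i else rect(p))
print(r.read_state()["time_s"])
E
cd pics; python3 -c "
import cv2,numpy as np
cv2.imwrite('wm.png',np.vstack([np.hstack([cv2.resize(cv2.imread(f'w{i}.png'),(400,300)) for i in a]) for a in((0,1),(2,3))]))"
```

```text
0.025
0 [ 0.6207 -0.1415] wrist 0.0629 ((620.8922119140625, -141.8441162109375), (67.56629943847656, 86.79878997802734), 85.87023162841797)
0 [ 0.6207 -0.1415] top 0.063 ((619.4600830078125, -141.32569885253906), (74.65209197998047, 98.59517669677734), 87.61225891113281)
1 [ 0.6264 -0.0467] wrist 0.063 [ 6.27e-01 -4.65e-02  6.13e-02  6.03e-02  3.87e+02]
1 [ 0.6264 -0.0467] top 0.063 [ 6.286e-01 -4.660e-02  6.440e-02  6.200e-02  1.330e+02]
2 [0.6321 0.0481] wrist 0.063 [6.329e-01 4.820e-02 5.460e-02 5.960e-02 1.392e+03]
2 [0.6321 0.0481] top 0.063 [6.343e-01 4.810e-02 6.120e-02 6.130e-02 2.400e+02]
3 [0.6378 0.1429] wrist 0.0631 [6.385e-01 1.432e-01 5.640e-02 5.960e-02 8.970e+02]
3 [0.6378 0.1429] top 0.063 [6.387e-01 1.426e-01 6.270e-02 6.200e-02 2.050e+02]
3.9333
```

View pics/crop1.png

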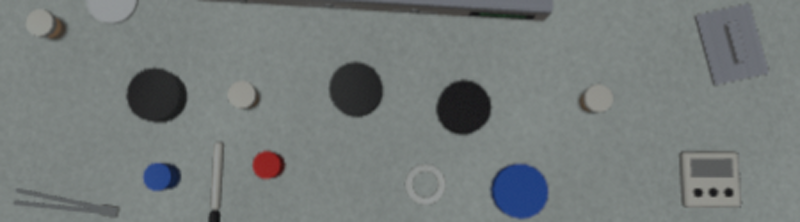

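View pics/wm.png

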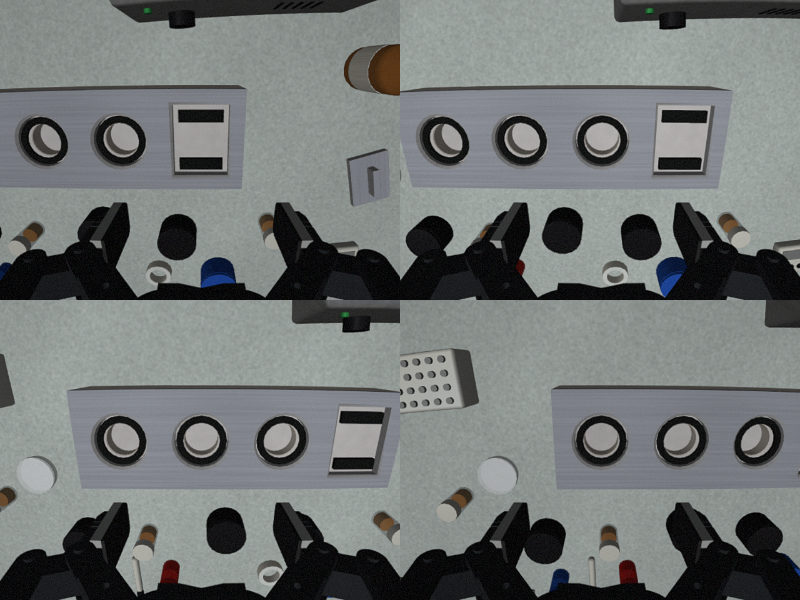

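The crop confirms three black lids and three white-capped jars. The blue lid and the blue and red jars are the look-alikes and get left alone. The wrist montage shows three empty chambers with seal rings and an empty bay with both clips. Wrist measurements agree with the two fixed views to about 1 mm. Jars go first.

```bash
cat >> h.py <<'E'
YAW=np.radians(-3.45); INC=np.array([.6300,.0033]); UY=np.array([-np.sin(YAW),np.cos(YAW)])
CH=[INC+o*UY for o in(.14,.045,-.05)]; BAY=INC-.145*UY
def measure(xy,rad,z0,z1,ztop):
    "look from above with the wrist camera, twice"
    for _ in range(2):
        go(xy[0],xy[1],ztop+.167,YAW); Q,im=cloud("wrist"); c=circ(Q,xy,rad,z0,z1)
        if c is None: return None,im
        xy=c[:2]
    return c,im
def st(): 
    s=r.read_state(); return "t=%.1f w=%.4f gf=%.1f z=%.4f F=%s"%(s["time_s"],s["grip_width"],s["grip_force"],s["eef_pos"][2],np.round(s["contact_force"],1))
def jar(xy,ch):
    command_gripper(.06); c,im=measure(xy,.03,.046,.062,.054); print("jar",c)
    assert c is not None and abs(c[2]-.031)<.004 and abs(c[3]-.054)<.004
    x,y=c[:2]; zp=.063
    a=go(x,y,.12,YAW); r.move_straight([x,y,zp],speed=.1); command_gripper(.02,40); print(st())
    r.move_straight([x,y,.19],speed=.15)
    a=go(*ch,.19,YAW); h=r.move_straight([*ch,zp+.034],speed=.08); h=r.move_straight([*ch,zp+.0315],speed=.02,max_force=6); print("down",h,st())
    command_gripper(.055); r.move_straight([*ch,.19],speed=.15); print(st())
E
python3 - <<'E'
from h import *
jar((.4713,.1405),CH[1])
c=CH[1]; go(*c,.23,YAW); Q,im=cloud("wrist"); cv2.imwrite("pics/j1.png",im[:,:,::-1]); print(c,circ(Q,c,.03,.078,.095),st())
E
```

```text
jar [4.716e-01 1.417e-01 3.010e-02 5.310e-02 4.724e-01 1.417e-01 1.316e+03]
t=7.0 w=0.0284 gf=39.2 z=0.0638 F=[-1.5 -0.2  6.4]
down True t=10.2 w=0.0283 gf=39.9 z=0.0959 F=[-0.5  0.1  4.9]
t=11.4 w=0.0550 gf=0.0 z=0.1890 F=[ 0.7  0.2 -0.4]
[0.63270799 0.04821845] [6.331e-01 4.780e-02 3.030e-02 8.520e-02 6.340e-01 4.800e-02 1.522e+03] t=11.7 w=0.0548 gf=0.0 z=0.2291 F=[ 0.  -0.8 -0.2]
```

View pics/j1.png

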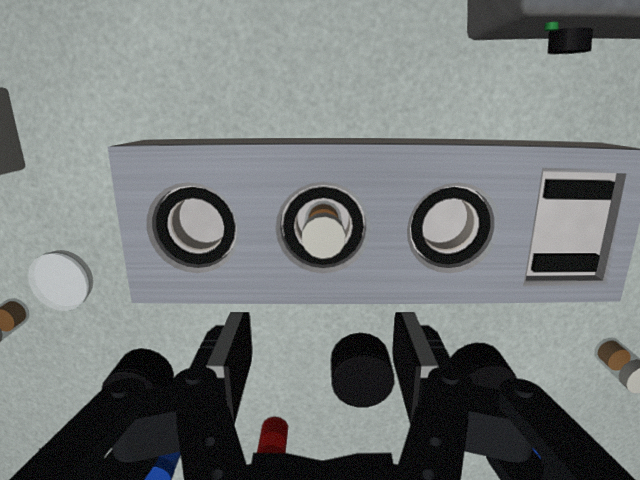

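The jar stands in the middle chamber at pixel (322,230), within 0.6 mm of centre and with its top at 85 mm as expected. The other two jars are next.

```bash
python3 - <<'E'
from h import *
jar((.5475,.3585),CH[0]); jar((.468,-.2365),CH[2])
for c in CH[::2]:
    go(*c,.23,YAW); Q,im=cloud("wrist"); print(np.round(c,4),circ(Q,c,.03,.078,.095),st())
P,im=cloud("top"); np.save("pics/topP.npy",P)
for xy in((.472,.2378),(.4797,.0213),(.4605,-.0963)): print(circ(P,xy,.06,.033,.047))
p=P[near(P,(.532,-.392),.07,.006,.016)]; print(rect(p))
E
```

```text
jar [5.487e-01 3.604e-01 3.000e-02 5.310e-02 5.497e-01 3.604e-01 1.321e+03]
t=15.1 w=0.0281 gf=39.4 z=0.0640 F=[ 0.2 -0.7  5.3]
down True t=18.6 w=0.0285 gf=39.9 z=0.0960 F=[-0.8 -0.4  6.2]
t=19.7 w=0.0550 gf=0.0 z=0.1890 F=[-0.3  0.2 -0.1]
jar [ 4.683e-01 -2.359e-01  3.030e-02  5.310e-02  4.694e-01 -2.359e-01
  1.318e+03]
t=23.4 w=0.0284 gf=39.3 z=0.0639 F=[-0.9  0.   6.1]
down True t=26.9 w=0.0281 gf=39.9 z=0.0959 F=[-1.3 -0.5  4.9]
t=28.1 w=0.0553 gf=0.0 z=0.1890 F=[ 0.8 -0.5 -0.3]
[0.6384 0.143 ] [6.389e-01 1.429e-01 3.030e-02 8.510e-02 6.399e-01 1.428e-01 1.547e+03] t=28.9 w=0.0548 gf=0.0 z=0.2290 F=[-0.1 -0.6 -0.4]
[ 0.627  -0.0466] [ 6.277e-01 -4.660e-02  3.030e-02  8.520e-02  6.287e-01 -4.650e-02
  1.536e+03] t=29.8 w=0.0553 gf=0.0 z=0.2300 F=[0.6 0.4 0.8]
[5.166e-01 2.144e-01 5.610e-02 3.910e-02 5.108e-01 2.170e-01 3.990e+02]
None
[ 4.607e-01 -9.760e-02  5.640e-02  3.910e-02  4.590e-01 -1.039e-01
  4.630e+02]
((530.8153686523438, -379.61322021484375), (81.85436248779297, 86.80287170410156), 11.793472290039062)
```

All three jars are in, and the arm hides parts of the top view. Before picking each lid I'll look again with the wrist camera.

```bash
cat >> h.py <<'E'
def look(xy,z,name):
    go(*xy,z,YAW); Q,im=cloud("wrist"); cv2.imwrite(f"pics/{name}.png",im[:,:,::-1]); return Q,im
def lid(xy,ch):
    command_gripper(.082); c,im=measure(xy,.05,.033,.047,.04); print("lid",c)
    assert c is not None and abs(c[2]-.058)<.004 and abs(c[3]-.04)<.004
    x,y=c[:2]; col=im[200:270,300:340].reshape(-1,3).mean(0); print("colour",col)
    zp=.042
    go(x,y,.12,YAW); r.move_straight([x,y,zp],speed=.1); command_gripper(.045,40); print(st())
    z0=r.read_state()["eef_pos"][2]
    r.move_straight([x,y,.2],speed=.15)
    go(*ch,.2,YAW); r.move_straight([*ch,z0+.066],speed=.08); h=r.move_straight([*ch,z0+.055],speed=.02,max_force=7); print("seat",h,st())
    h=r.move_straight([*ch,z0+.053],speed=.015,max_force=30); print("press",h,st())
    command_gripper(.072); r.move_straight([*ch,.17],speed=.15); print(st())
def check(ch,name):
    Q,im=look(ch,.24,name); p=Q[near(Q,ch,.025,.08,.12)]; n=np.linalg.svd(p-p.mean(0),full_matrices=False)[2][2]
    return circ(Q,ch,.035,.088,.11),"tilt",round(float(np.arccos(abs(n[2]))),3)
E
python3 - <<'E'
from h import *
lid((.4605,-.097),CH[2]); print(CH[2],check(CH[2],"l2")); print(st())
E
```

```text
lid [ 4.599e-01 -9.570e-02  5.820e-02  3.920e-02  4.613e-01 -9.560e-02
  4.787e+03]
colour [30.79321429 31.06785714 32.13107143]
t=33.0 w=0.0573 gf=41.0 z=0.0431 F=[-1.5  1.6  8. ]
seat True t=36.7 w=0.0571 gf=42.8 z=0.1009 F=[-0.  -0.3  1.8]
press False t=37.2 w=0.0570 gf=43.4 z=0.0971 F=[-2.3  0.3  7.5]
t=38.1 w=0.0722 gf=0.0 z=0.1692 F=[0.4 1.1 0.4]
[ 0.62699113 -0.04660938] (array([ 6.269e-01, -4.600e-02,  5.830e-02,  9.310e-02,  6.281e-01,
       -4.600e-02,  5.435e+03]), 'tilt', 0.002)
t=38.5 w=0.0720 gf=0.0 z=0.2386 F=[-0.   0.8 -0.6]
```

View pics/l2.png

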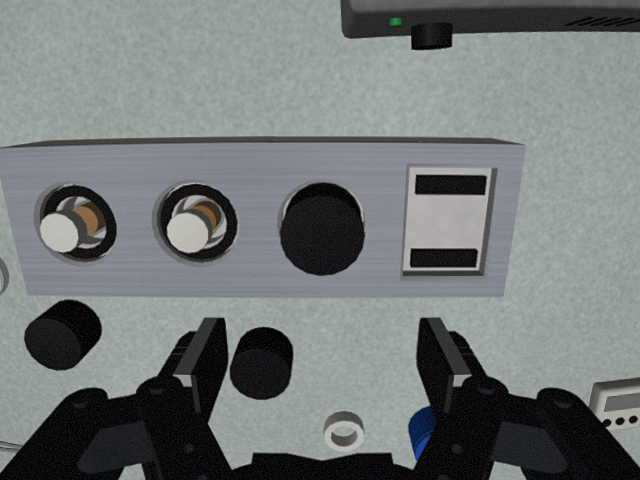

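The lid sits level in chamber 2 at (322,230), with its roof at about 94 mm. The bench lid at (63,335) has been knocked towards the incubator, so I'll find it again by camera.

```bash
python3 - <<'E'
from h import *
lid((.4797,.0213),CH[1]); print(CH[1],check(CH[1],"l1"))
Q,im=look((.49,.22),.22,"la"); c=circ(Q,(.49,.225),.08,.033,.047); print("A",c,st())
if c is not None and abs(c[2]-.058)<.005: lid(c[:2],CH[0]); print(CH[0],check(CH[0],"l0"))
E
```

```text
lid [4.792e-01 2.100e-02 5.850e-02 3.910e-02 4.806e-01 2.100e-02 4.790e+03]
colour [29.1525     29.4075     30.29357143]
t=41.6 w=0.0570 gf=41.0 z=0.0431 F=[-2.4 -0.2  7.2]
seat True t=45.2 w=0.0571 gf=42.8 z=0.1016 F=[-0.5  0.3  2.1]
press False t=45.7 w=0.0570 gf=43.4 z=0.0971 F=[-1.6 -0.7  6.7]
t=46.6 w=0.0721 gf=0.0 z=0.1692 F=[ 0.1 -0.2  0.2]
[0.63270799 0.04821845] (array([6.326e-01, 4.890e-02, 5.820e-02, 9.320e-02, 6.339e-01, 4.880e-02,
       5.411e+03]), 'tilt', 0.001)
A [5.190e-01 2.139e-01 5.790e-02 3.920e-02 5.199e-01 2.137e-01 4.729e+03] t=48.0 w=0.0723 gf=0.0 z=0.2199 F=[ 0.7 -0.1 -0.3]
lid [5.191e-01 2.139e-01 5.840e-02 3.920e-02 5.205e-01 2.137e-01 4.785e+03]
colour [31.07464286 31.5125     32.32857143]
t=50.6 w=0.0564 gf=42.2 z=0.0431 F=[-1.4 -1.   5.4]
seat True t=54.2 w=0.0560 gf=42.7 z=0.1012 F=[-0.1  0.2  2.2]
press False t=54.6 w=0.0561 gf=43.2 z=0.0971 F=[-1.5 -0.6  7.9]
t=55.6 w=0.0719 gf=0.0 z=0.1692 F=[ 0.4 -0.1  0.4]
[0.63842485 0.14304628] (array([6.382e-01, 1.437e-01, 5.830e-02, 9.320e-02, 6.397e-01, 1.437e-01,
       5.424e+03]), 'tilt', 0.001)
```

```bash
python3 - <<'E'
from h import *
command_gripper(0.0)
for ch in CH[::1]:
    go(*ch,.16,YAW); r.move_straight([*ch,.126],speed=.1); h=r.move_straight([*ch,.112],speed=.015,max_force=28); print("press",h,st()); r.move_straight([*ch,.16])
r.reach([.44,-.385,.25],down(YAW)) if False else None
xy=np.array([.532,-.392])
for _ in range(2):
    Q,im=look(xy,.19,"cov"); p=Q[near(Q,xy,.075,.005,.016)]; R1=rect(p); b=Q[near(Q,xy,.075,.021,.032)]; R2=rect(b); xy=np.array(R2[0])/1000
print(R1,np.median(p[:,2]),R2,np.median(b[:,2]),st())
E
```

```text
press True t=58.3 w=0.0003 gf=2.7 z=0.1190 F=[-1.3  0.3  6. ]
press True t=60.3 w=0.0002 gf=2.8 z=0.1191 F=[-2.2 -0.8  6.6]
press True t=62.4 w=0.0003 gf=2.8 z=0.1190 F=[-1.8 -0.   5.8]
((532.04150390625, -391.22906494140625), (80.50846862792969, 60.13142395019531), 12.654038429260254) 0.009139688218636921 ((532.07275390625, -391.2765197753906), (43.862335205078125, 10.069999694824219), 12.610776901245117) 0.02504254901704328 t=64.5 w=0.0000 gf=0.0 z=0.1900 F=[-0.3  0.8  0.5]
```

View pics/cov.png

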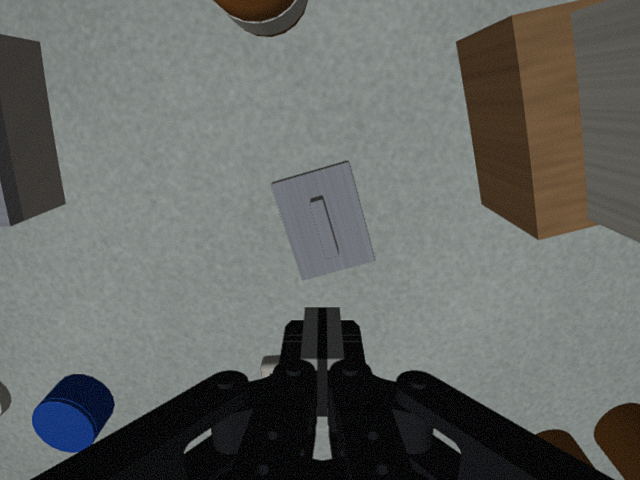

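All three lids are at their stop, with the roofs at 94 mm. The cover lies at (322,220) in the wrist picture, its plate and bar centred on the same point and yawed 12.6°. Next I'll grip the bar, place it and press.

```bash
python3 - <<'E'
from h import *
x,y=.5321,-.3912; cy=np.radians(12.63)
command_gripper(.035); a=go(x,y,.1,cy); r.move_straight([x,y,.039],speed=.08,max_force=15); command_gripper(.0,50); print(st())
z0=r.read_state()["eef_pos"][2]
r.move_straight([x,y,.17],speed=.15); a2=a+YAW-cy
r.reach([*BAY,.17],down(a2)); r.move_straight([*BAY,z0+.068],speed=.08)
Q,im=cloud("wrist"); cv2.imwrite("pics/c1.png",im[:,:,::-1])
h=r.move_straight([*BAY,z0+.056],speed=.02,max_force=6); print("seat",h,st())
h=r.move_straight([*BAY,z0+.053],speed=.015,max_force=40); print("press",h,st())
command_gripper(.03); r.move_straight([*BAY,.17],speed=.1)
Q,im=look(BAY,.23,"c2"); p=Q[near(Q,BAY,.05,.068,.078)]; print("proud pts",len(p))
b=Q[near(Q,BAY,.04,.076,.09)]; print(BAY,rect(b),np.median(b[:,2]),st())
E
```

```text
t=66.7 w=0.0085 gf=51.4 z=0.0398 F=[-0.3  0.1  3.6]
seat True t=70.2 w=0.0085 gf=51.3 z=0.0984 F=[1.  0.7 3.6]
press False t=70.7 w=0.0087 gf=52.1 z=0.0940 F=[-1.8  0.9  8.3]
proud pts 67
[ 0.62127427 -0.14143722] ((621.223388671875, -140.54049682617188), (9.709146499633789, 43.76146697998047), 86.77775573730469) 0.07935368761632353 t=72.3 w=0.0302 gf=0.0 z=0.2293 F=[-0.1  0.4 -0.1]
```

View pics/c2.png

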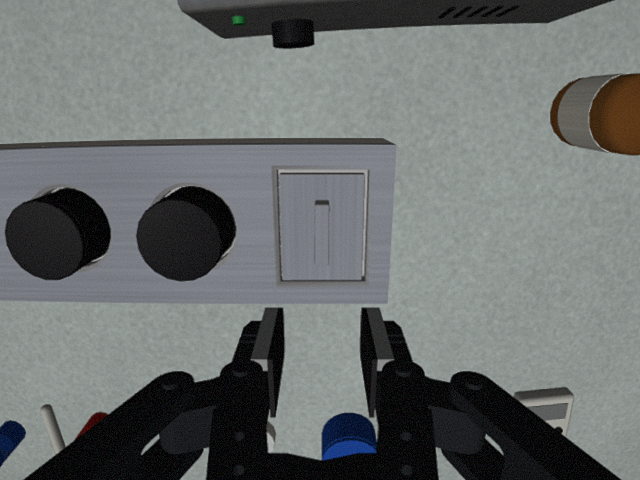

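The plate lies flush in the bay at (322,225). As a final check I'll press both ends of the bar, then inspect everything.

```bash
python3 - <<'E'
from h import *
command_gripper(0.0); ux=np.array([np.cos(YAW),np.sin(YAW)])
for o in(.016,-.016):
    p=BAY+o*ux; go(*p,.14,YAW); r.move_straight([*p,.112],speed=.1); h=r.move_straight([*p,.098],speed=.015,max_force=22); print(h,st()); r.move_straight([*p,.14])
def plane(p):
    n=np.linalg.svd(p-p.mean(0),full_matrices=False)[2][2]; return np.round(np.arccos(abs(n[2])),4)
Q,im=look(BAY,.24,"c3")
with np.errstate(invalid="ignore"):
    d=Q[...,:2]-BAY; X=d@ux; Y=d@UY
m=(abs(X)<.037)&(abs(Y)<.027)&(abs(Y)>.009)&(abs(Q[...,2]-.063)<.01); f=(abs(X)<.055)&(abs(Y)<.045)&(abs(Y)>.036)&(abs(Q[...,2]-.063)<.01)
print("plate",np.median(Q[m][:,2]),plane(Q[m]),"face",np.median(Q[f][:,2]),plane(Q[f]))
for e in(1,-1): k=m&(X*e>.022); print(e,np.median(Q[k][:,2]))
for i,ch in enumerate(CH): print(check(ch,f"f{i}"))
r.reach([.40,-.35,.35],down(YAW)); P,im=cloud("top"); cv2.imwrite("pics/end.png",im[:,:,::-1]); print(st())
E
```

```text
True t=74.3 w=-0.0001 gf=2.7 z=0.1051 F=[-1.5  0.4  5.3]
True t=76.0 w=0.0002 gf=2.6 z=0.1050 F=[-0.5  0.5  4.2]
plate 0.06317461640744937 0.0015 face 0.06323213727208743 0.002
1 0.06314401054115082
-1 0.06317975400457507
(array([6.387e-01, 1.438e-01, 5.810e-02, 9.310e-02, 6.399e-01, 1.437e-01,
       5.453e+03]), 'tilt', 0.001)
(array([6.330e-01, 4.900e-02, 5.800e-02, 9.310e-02, 6.341e-01, 4.880e-02,
       5.427e+03]), 'tilt', 0.001)
(array([ 6.272e-01, -4.590e-02,  5.820e-02,  9.310e-02,  6.284e-01,
       -4.600e-02,  5.432e+03]), 'tilt', 0.0)
t=80.6 w=0.0001 gf=0.0 z=0.3495 F=[ 0.7  0.2 -0.9]
```

View pics/end.png

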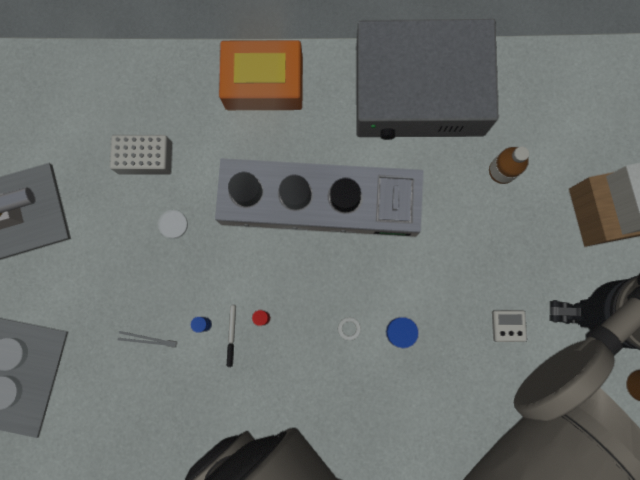

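The final view shows the three lids at (246,189), (295,192) and (345,195) and the plate in the bay at (396,199). The bystanders have not moved, so I'm handing in the job.

```bash
python3 -c "
from workcell import r
print(r.finish_job())"
```

```text
the job is handed in; nothing more can be done
None
```

The job is handed in (no verdict was returned): all three jars stand in their own chambers with level lids pressed fully home, the cover plate is flush in the bay, and the bystanders are where they started; the robot clock read about 81 s of the 210 s.

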